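# Stand the round dowel offcuts in their pipe holders

### The arm

A 6-joint arm with a two-finger parallel gripper is mounted at the origin on the work surface. World frame = base frame: x ahead of the robot, y to its left, z up, the work surface at z = 0. Lengths are in m, angles in rad, forces in N, time in s.
With the tool pointing down it reaches from about 0.375 to 0.9 m from the base axis. Payload 3.1 kg.
Tool frame: the origin (TCP) lies on the centre line of the jaws, within the pads' length; the fingertips stand 25 mm ahead of it and the grasp point (between the pads) lies 6 mm ahead of it; x points along the fingers, y is the direction in which the jaws open and shut, and the axes are right-handed (so a half turn about x gives the same grasp; the last joint's range is limited). The gripper opens to 87 mm and grips with 3 to 60 N. Pads are 19 mm wide; open, the fingers measure 117 mm over their backs; the gripper's body (75 mm by 190 mm) begins 51 mm behind the grasp point.
Start: joints at [-1.329, 0.527, 1.433, -0, 1.181, -0.178], TCP at [0.255, -0.57, 0.248] pointing down, gripper open.
Joint ranges: [-3.08, 3.08], [-0.75, 2.2], [0.22, 2.44], [-1.43, 4.57], [0, 2.65], [-2.85, 2.85]. Speed limits (rad/s): [2.79, 2.79, 3.14, 3.14, 3.14, 3.14].

### API

Orientations are given as a unit quaternion [x, y, z, w].
In Python, from rig import robot gives the robot as it stands. The module is installed in compiled form; this text tells all that it offers.
- The arm moves only by the tool move_arm, never from a script. Its argument "commands" is a list of rows, each a list of 5 numbers: the gripper's target within -1 to 1 (shut at 1, half-way at 0, fully open at -1), then the shift along the tool's x, y, z in mm, then the turn about the tool's x in degrees. A call has 1 to 8 rows; each row is the pose to reach, as a shift and turn from the pose commanded when the call began, along the tool's axes at that moment; what a row does not reach only later rows make up. A row lasts 1/12 s, in which the tool goes at most 41.7 mm and 7.16 degrees, less where a joint would pass 70% of its speed; a pose out of reach is approached as far as the arm can. A call with a gripper value outside its range is refused whole. The fingers move at their own pace and stop on an object; "newtons" is the grip in N (left out, the last holds). Time passes only in rows, so rows that repeat a pose let the fingers close. It gives the time, the measured TCP pose, the force and the opening at its end, in the units of the state.
- robot.get_obs(): the state, without advancing time (a new reading comes with each control period).
- robot.camera(name): name is "scene" or "top" or "wrist"; returns a dict with "image" (420x560x3 uint8, red, green, blue), "fx", "fy", "cx", "cy" (pixels), "xyz" and "rotation" of the camera in the world; the wrist camera has in their place "tool_from_camera" (4x4, takes a point from camera to tool coordinates, whose origin is the TCP and whose axes are the tool frame's). Camera axes: x right, y down, z forward; pixel columns grow to the right and rows downward; lengths in m; the calibration is good to about 2 mm. A picture is of the moment at which its call begins: read the wrist's pose just before it. There is no depth.
- robot.hand_in(): hands the job in, once; it reports no verdict.
Trained networks look in a picture, given as the dict that the camera call returned (one of the last four; its "shot" number tells which), for a name from the list of things; names that differ only in an ending like _2 or _b are one class to them, and where a whole thing is asked for, a point or a joint stands for the part that bears it (a point fixed in the world has none). Each returns a list of dicts, best first, with "p" (0 to 1); they miss things now and then, are a little off and sometimes report something else, mostly with a low value. They report only what shows in the picture. A call takes as long as a camera call. They do not tell look-alikes from the thing itself.
- robot.regions_of(picture, name): "pixels" (420x560 bool, what is visible of it) and "bbox" ([left, top, right, bottom] in pixels, round what is visible of it).
The state is a dict: "time": time; "q": joint angles; "joint_velocities": joint speeds; "joint_torque": joint torques, N m; "position": TCP position; "tool_rot": TCP orientation; "ft_force": force on the tool from outside, world axes, zero at the start; "moment": the same for the moment, N m; "grip_width": finger opening in m.
Only numpy, scipy, OpenCV 4.12 (cv2) and the standard library are available. Lean on these libraries where they do the work, as an engineer would, in place of code of your own. Each camera call takes 0.05 s, during which the arm holds its last target.

### The job

Tidy up the two round dowel offcuts that stand on the saw bench: drop the longer one end-down into the tall pipe holder and the shorter one end-down into the low pipe holder. Each must stand in its pipe, resting on the bottom; the square stick standing near them is not one of them.

Things in the scene. Friction and masses are not known exactly. Their poses are not given: they have to be found in the camera images.
- dowel_long_center (a point): Centre of the longer plain round wooden dowel, diameter 34 mm, length 165 mm, about 85 g, standing loose on its end on the bench (so this point starts 82.5 mm up). z runs along the dowel. Nearby stands a loose square wooden stick, 36 x 36 x 130 mm, which is not wanted; at least 120 mm lies between the axes of any two of the standing pieces. Everything else near the dowels and pipes is lower than 80 mm, except a glue bottle 160 mm tall beyond them.
- dowel_short_center (a point): Centre of the shorter plain round wooden dowel, diameter 34 mm, length 115 mm, about 60 g, standing loose on its end on the bench (so this point starts 57.5 mm up). z runs along the dowel.
- pipe_tall_mouth (a point): Centre of the open mouth of the tall holder: an upright grey plastic pipe, 60 mm outside and 54 mm inside diameter, fixed to the bench on a square wooden foot 100 x 100 x 12 mm. The mouth is 102 mm above the bench; the inner floor is 90 mm below the mouth. z points up.
- pipe_low_mouth (a point): Centre of the open mouth of the low holder: a pipe like the other, 60 mm outside and 54 mm inside diameter, fixed on the same kind of foot. The mouth is 67 mm above the bench; the inner floor is 55 mm below the mouth. z points up.
Things that resemble listed ones, but are neither listed nor needed, are in the scene too. What is shaped like the part that bears dowel_long_center but black or purple is not meant.

How it is judged:
By the outcome, as a careful person would: the job done as asked, in the order asked, and still so for the second after the job is handed in, with the robot touching nothing.
It also fails if it takes over 69 s, if anything falls off the work surface, if the arm or the gripper's body presses on something with over 40 N, if the wrist force passes 120 N, or if a joint passes its speed limit or range.

## Working session

There is one attempt and no reset: what is moved stays moved. The work goes in short steps, Python scripts to look and compute and a tool call to move; the robot and the scene stay as the last step left them, time stands still between calls to the robot, and variables do not carry over. Pictures are saved under pics/ and viewed, and the job is handed in when it is done.

Besides the shell and the picture viewer there is one more tool, called after ">>>" in YAML: its name, and indented under it one key for each argument. move_arm: Moves the arm, as the interface text tells. Its arguments: {"type":"object","properties":{"commands":{"type":"array","items":{"type":"array","items":{"type":"number"}}},"newtons":{"type":"number"}},"required":["commands"]}

```bash
mkdir -p pics
cat > h.py <<'E'
import numpy as np, cv2
from rig import robot
from scipy.spatial.transform import Rotation as R
def save(p,n): cv2.imwrite('pics/'+n+'.png',cv2.cvtColor(p['image'],cv2.COLOR_RGB2BGR))
E
python3 - <<'E'
from h import *
o=robot.get_obs(); print(o['time'],o['position'],o['tool_rot'],R.from_quat(o['tool_rot']).as_matrix().round(3))
for n in ['scene','top']:
    p=robot.camera(n); save(p,n+'0'); print(n,p['xyz'],p['fx'],p['cx'],p['cy'],np.round(p['rotation'],3).tolist())
    for k in ['dowel_long_center','dowel_short_center','pipe_tall_mouth','pipe_low_mouth']:
        print(k,[(round(d['p'],2),d['bbox']) for d in robot.regions_of(p,k)][:5])
print(robot.get_obs()['time'])
E
```

```text
0.0 [ 0.25516564 -0.56979404  0.24656224] [-0.69148765 -0.14844871  0.69154056 -0.14689949] [[-0.001  0.408 -0.913]
 [ 0.002 -0.913 -0.408]
 [-1.    -0.002 -0.   ]]
scene [ 1.02089748 -0.86608265  0.86124513] 472.5907300989559 288.4853886004666 212.11863402335874 [0.87, 0.234, -0.106, -0.42]
dowel_long_center [(0.97, [226.1, 269.9, 248.3, 332.7]), (0.93, [170.1, 292.8, 195.3, 355.4]), (0.85, [162.8, 246.0, 184.6, 295.5]), (0.84, [183.5, 262.0, 208.5, 322.7])]
dowel_short_center [(0.74, [244.1, 206.7, 257.8, 246.4])]
pipe_tall_mouth [(0.87, [309.1, 181.2, 350.6, 225.6])]
pipe_low_mouth [(0.84, [303.6, 145.5, 341.8, 179.3])]
top [ 0.44111011 -0.05142821  1.08638964] 463.79245042423145 269.7082149004421 210.42861194549022 [0.709, -0.703, 0.028, -0.046]
dowel_long_center [(0.88, [409.0, 251.7, 446.5, 269.6]), (0.83, [443.6, 204.1, 487.2, 225.5]), (0.7, [407.5, 216.4, 447.6, 234.6]), (0.59, [397.9, 168.6, 436.7, 202.9])]
dowel_short_center [(0.73, [289.6, 235.1, 305.1, 254.3])]
pipe_tall_mouth [(0.57, [186.0, 170.6, 228.0, 212.2])]
pipe_low_mouth [(0.85, [93.0, 225.3, 138.0, 268.5]), (0.22, [410.0, 218.8, 448.7, 235.8])]
0.5
```

View pics/scene0.png

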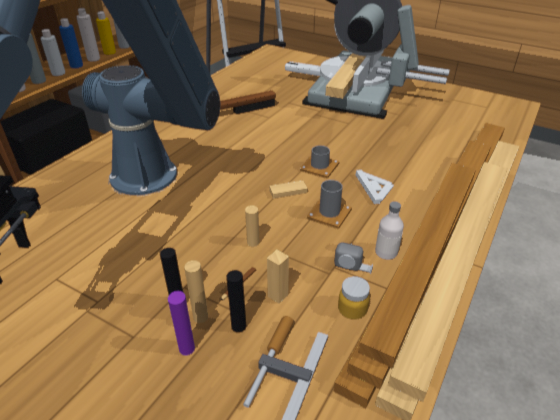

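View pics/top0.png

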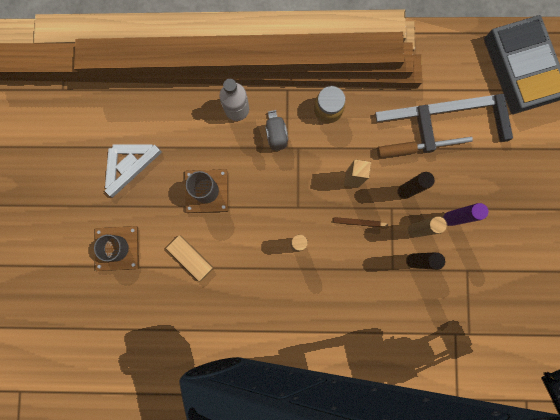

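```bash
cat >> h.py <<'E'
def ray(p,u,v,z):
    M=R.from_quat(p['rotation']).as_matrix()
    d=M@np.array([(u-p['cx'])/p['fx'],(v-p['cy'])/p['fy'],1]); c=np.array(p['xyz'])
    return (c+d*(z-c[2])/d[2]).round(4)
def proj(p,X):
    M=R.from_quat(p['rotation']).as_matrix()
    c=M.T@(np.array(X)-np.array(p['xyz'])); return (p['fx']*c[0]/c[2]+p['cx'],p['fy']*c[1]/c[2]+p['cy'])
E
python3 - <<'E'
from h import *
p=robot.camera('top'); s=robot.camera('scene')
im=cv2.cvtColor(p['image'],cv2.COLOR_RGB2BGR)
a=cv2.resize(im[160:280,80:240],None,fx=4.5,fy=4.5,interpolation=cv2.INTER_CUBIC);cv2.imwrite('pics/zt1.png',a)
a=cv2.resize(im[150:280,280:500],None,fx=3.6,fy=3.6,interpolation=cv2.INTER_CUBIC);cv2.imwrite('pics/zt2.png',a)
im=cv2.cvtColor(s['image'],cv2.COLOR_RGB2BGR)
a=cv2.resize(im[130:370,150:370],None,fx=2.5,fy=2.5,interpolation=cv2.INTER_CUBIC);cv2.imwrite('pics/zs1.png',a)
for n,u,v,z in [('long',439,225,.165),('short',300,243,.115),('sq',361,170,.13),('purp',479,212,.165),('blkA',425,181,.165),('blkB',436,261,.165),('tall',202,187,.102),('low',110,248,.067)]:
    X=ray(p,u,v,z); print(n,X,np.linalg.norm(X[:2]),np.round(proj(s,X)))
E
```

```text
long [ 0.5113 -0.3616  0.165 ] 0.6262445608546233 [191. 266.]
short [ 0.475  -0.0897  0.115 ] 0.4833953764776821 [250. 209.]
sq [ 0.6274 -0.2155  0.13  ] 0.6633784817131168 [276. 256.]
purp [ 0.5377 -0.4406  0.165 ] 0.6951615999176018 [176. 296.]
blkA [ 0.5991 -0.3363  0.165 ] 0.6870360252563179 [234. 274.]
blkB [ 0.4406 -0.3538  0.165 ] 0.5650688453631115 [168. 252.]
tall [0.5938 0.121  0.102 ] 0.6060028382771817 [328. 186.]
low [0.4616 0.3279 0.067 ] 0.566209298757977 [319. 151.]
```

View pics/zt1.png

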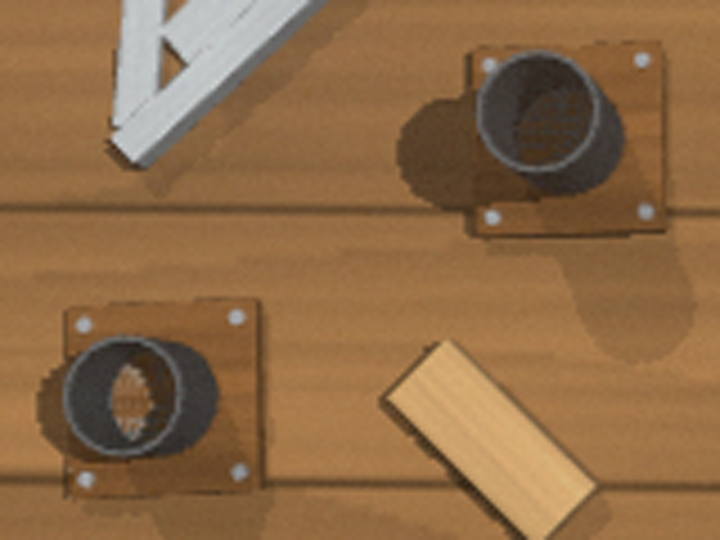

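View pics/zt2.png

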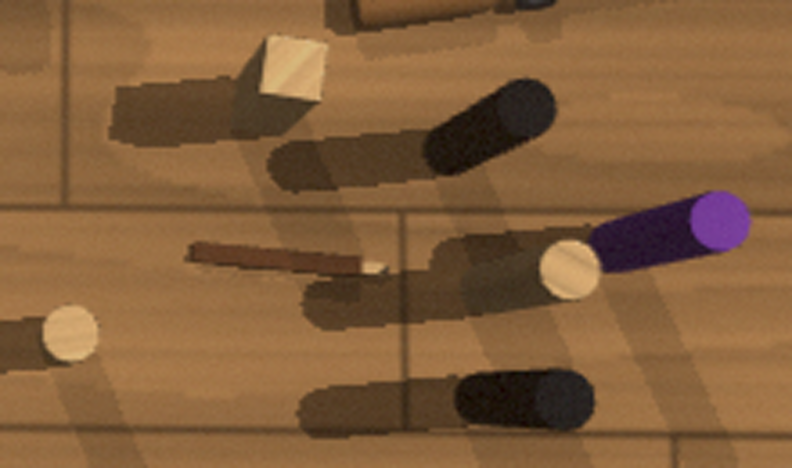

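View pics/zs1.png

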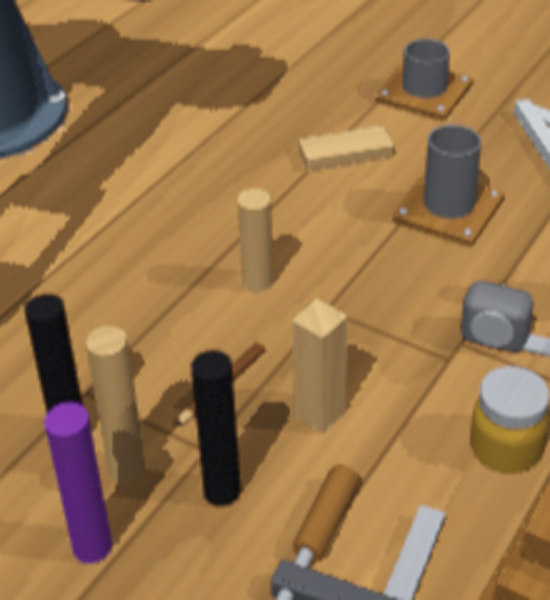

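```bash
cat >> h.py <<'E'
def plan(X,yaw=None):
    "shift in mm in tool axes and turn to get TCP to X, jaw yaw (deg, mod 180)"
    o=robot.get_obs(); M=R.from_quat(o['tool_rot']).as_matrix()
    d=M.T@(np.array(X)-o['position'])*1000
    y=np.degrees(np.arctan2(M[1,1],M[0,1])); t=0 if yaw is None else -((yaw-y+90)%180-90)
    print('t',round(o['time'],2),'pos',o['position'].round(4),'yaw',round(y,1),'q',o['q'].round(2),'axis x',M[:,0].round(3)); print('shift',d.round(1),'turn',round(t,1),'|',round(np.linalg.norm(d)/41.7,1),'rows')
E
python3 - <<'E'
from h import *
from scipy.optimize import least_squares
p=robot.camera('top'); s=robot.camera('scene')
for n,a,b,z in [('long',(438.3,224.7),(193.6,266.4),.165),('short',(299.4,242.5),(251.6,210),.115),('tall',(199.8,184.7),(331.2,186.4),.102),('low',(107.3,248.2),(320.4,151.6),.067)]:
    f=lambda x:np.r_[np.array(proj(p,[x[0],x[1],x[2]]))-a,np.array(proj(s,[x[0],x[1],x[2]]))-b,(x[2]-z)*500]
    r=least_squares(f,[.5,0,z]); print(n,r.x.round(4),r.fun.round(1),ray(p,*a,z),ray(s,*b,z))
    if n=='long': plan([*r.x[:2],.25],62)
E
```

```text
long [ 0.5133 -0.3598  0.1646] [-0.3 -0.7 -0.8 -0.3 -0.2] [ 0.5119 -0.3602  0.165 ] [ 0.5154 -0.3599  0.165 ]
t 0.7 pos [ 0.2553 -0.5705  0.2476] yaw -65.9 q [-1.33  0.53  1.43  0.    1.18 -0.18] axis x [ 0. -0. -1.]
shift [  -2.4  -86.9 -321.5] turn 52.1 | 8.0 rows
short [ 0.4768 -0.0887  0.1143] [ 0.1 -0.3 -0.3 -0.5 -0.3] [ 0.476  -0.0885  0.115 ] [ 0.4791 -0.0907  0.115 ]
tall [0.5994 0.1257 0.1014] [ 0.1 -0.2 -0.2 -0.5 -0.3] [0.5988 0.1259 0.102 ] [0.6013 0.1229 0.102 ]
low [0.4622 0.3337 0.0657] [ 0.3 -0.5 -0.4 -1.4 -0.6] [0.4611 0.3339 0.067 ] [0.4682 0.3246 0.067 ]
```

>>> move_arm:
  commands:
    - [-0.5, -2, -11, -40, 7]
    - [-0.5, -2, -22, -80, 14]
    - [-0.5, -2, -33, -120, 21]
    - [-0.5, -2, -44, -160, 28]
    - [-0.5, -2, -55, -200, 35]
    - [-0.5, -2, -66, -240, 42]
    - [-0.5, -2, -76, -281, 49]
    - [-0.5, -2, -87, -321, 52]
  newtons: 30

```text
time: 1.37
position: [0.5046, -0.3665, 0.2498]
tool_rot: [0.686, -0.173, -0.686, -0.172]
ft_force: [0.4, -1.0, 0.2]
grip_width: 0.0654
```

>>> move_arm:
  commands:
    - [-0.5, 0, 0, 0, 0]
    - [-0.5, 0, 0, 0, 0]

```text
time: 1.53
position: [0.5051, -0.3656, 0.2495]
tool_rot: [-0.687, 0.169, 0.687, 0.169]
ft_force: [0.3, -0.6, -0.2]
grip_width: 0.0655
```

Run:
```python
from h import *
plan([.513,-.360,.146],62)
o=robot.get_obs();w=robot.camera('wrist'); save(w,'w1'); T=w['tool_from_camera']; print(np.round(T,3).tolist(),w['fx'],w['cx'],w['cy'])
M=np.eye(4);M[:3,:3]=R.from_quat(o['tool_rot']).as_matrix();M[:3,3]=o['position'];C=M@T
w['xyz']=C[:3,3];w['rotation']=R.from_matrix(C[:3,:3]).as_quat()
print(proj(w,[.5133,-.3598,.165]))
for d in robot.regions_of(w,'dowel_long_center')[:4]: print(d['p'],d['bbox'])
```

```text
t 1.53 pos [ 0.5051 -0.3656  0.2495] yaw -117.6 q [-0.81  0.52  1.43 -0.    1.18  1.25] axis x [-0. -0. -1.]
shift [103.5  -8.7  -4.4] turn 0.4 | 2.5 rows
[[0.0, -0.288, 0.958, -0.137], [1.0, 0.0, -0.0, 0.001], [-0.0, 0.958, 0.288, -0.079], [0.0, 0.0, 0.0, 1.0]] 312.4311833733196 277.90930691647276 206.521455338784
(np.float64(264.8916817081693), np.float64(216.45895529924707))
0.81 [153.0, 96.0, 236.5, 145.8]
0.77 [245.2, 164.1, 288.1, 239.3]
0.62 [305.1, 109.3, 375.7, 157.9]
0.59 [280.2, 214.0, 319.4, 283.3]
```

View pics/w1.png

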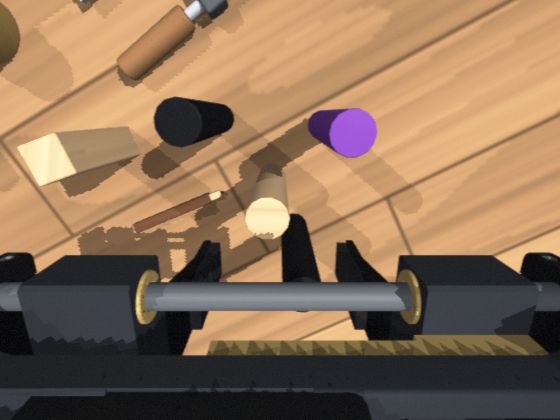

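>>> move_arm:
  commands:
    - [-0.5, 10, -8, -4, 0]
    - [-0.5, 40, -8, -4, 0]
    - [-0.5, 70, -8, -4, 0]
    - [-0.5, 92, -8, -4, 0]
    - [-0.5, 103, -8, -4, 0]
    - [-0.5, 103, -8, -4, 0]
    - [1, 103, -8, -4, 0]
    - [1, 103, -8, -4, 0]

```text
time: 2.3
position: [0.5113, -0.3636, 0.1478]
tool_rot: [0.687, -0.171, -0.685, -0.17]
ft_force: [0.0, -1.4, 0.1]
grip_width: 0.0583
```

>>> move_arm:
  commands:
    - [1, 0, 0, 0, 0]
    - [1, 0, 0, 0, 0]
    - [1, 0, 0, 0, 0]

```text
time: 2.55
position: [0.5112, -0.3628, 0.1478]
tool_rot: [0.687, -0.171, -0.686, -0.17]
ft_force: [0.1, -0.9, 0.4]
grip_width: 0.0397
```

>>> move_arm:
  commands:
    - [1, 0, 0, 0, 0]
    - [1, 0, 0, 0, 0]
    - [1, 0, 0, 0, 0]
    - [1, 0, 0, 0, 0]

```text
time: 2.88
position: [0.5111, -0.3627, 0.1474]
tool_rot: [0.687, -0.171, -0.686, -0.17]
ft_force: [-0.3, -0.4, 5.0]
grip_width: 0.0336
```

Run:
```python
from h import *
plan([.513,-.360,.34],62)
w=robot.camera('wrist'); save(w,'w2');p=robot.camera('scene'); im=cv2.cvtColor(p['image'],cv2.COLOR_RGB2BGR)
a=cv2.resize(im[130:370,110:330],None,fx=2.5,fy=2.5);cv2.imwrite('pics/s2.png',a)
```

```text
t 2.88 pos [ 0.5111 -0.3627  0.1474] yaw -117.9 q [-0.8   0.65  1.52  0.    0.97  1.26] axis x [ 0.001 -0.001 -1.   ]
shift [-192.6   -3.1   -0.7] turn 0.1 | 4.6 rows
```

View pics/w2.png

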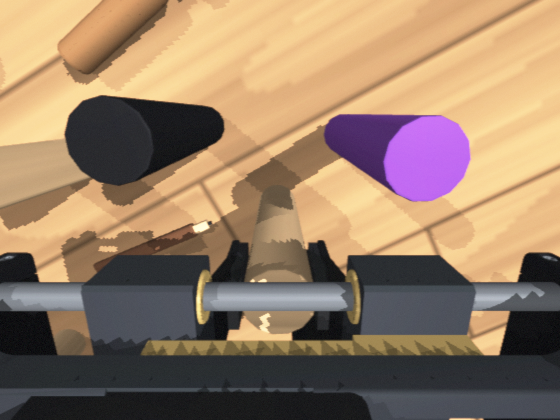

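View pics/s2.png

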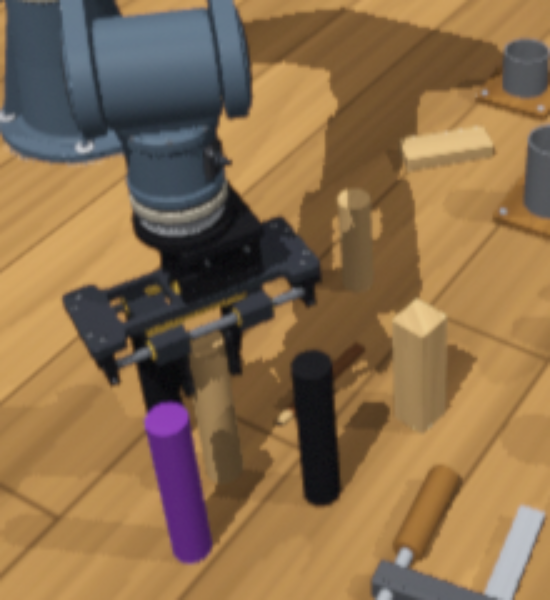

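The picture shows the dowel seated between the pads (w2 about (278,290)), with the neighbours clear. Next I lift it.

>>> move_arm:
  commands:
    - [1, -20, 0, 0, 0]
    - [1, -50, 0, 0, 0]
    - [1, -85, 0, 0, 0]
    - [1, -120, 0, 0, 0]
    - [1, -155, 0, 0, 0]
    - [1, -180, 0, 0, 0]
    - [1, -190, 0, 0, 0]
    - [1, -190, 0, 0, 0]

```text
time: 3.65
position: [0.5115, -0.3631, 0.3389]
tool_rot: [0.688, -0.171, -0.685, -0.169]
ft_force: [0.1, 0.7, -1.6]
grip_width: 0.0338
```

Run:
```python
from h import *
print(robot.get_obs()['grip_width'],robot.get_obs()['ft_force'])
plan([.5994,.1257,.30],-66)
w=robot.camera('wrist'); save(w,'w3');p=robot.camera('scene'); save(p,'s3')
```

```text
0.033797346488126184 [ 0.05215434  0.66076337 -1.64350438]
t 3.65 pos [ 0.5115 -0.3631  0.3389] yaw -117.9 q [-0.8   0.44  1.32 -0.    1.38  1.26] axis x [ 0.004 -0.004 -1.   ]
shift [  37.4 -473.2  151.1] turn -51.9 | 11.9 rows
```

View pics/w3.png

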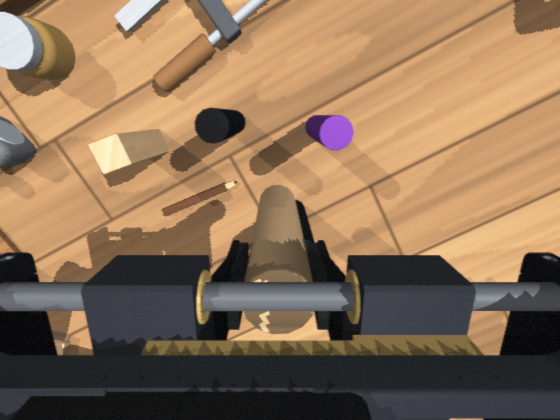

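View pics/s3.png

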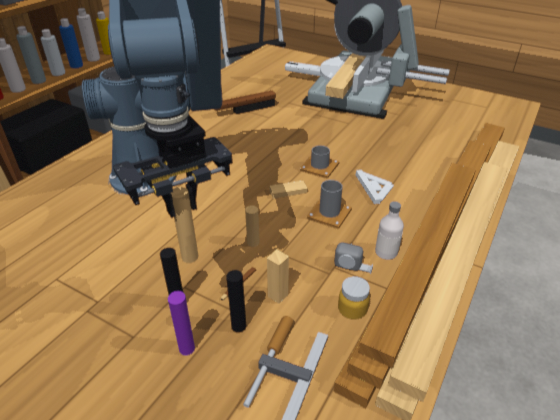

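>>> move_arm:
  commands:
    - [1, 0, -15, 5, -2]
    - [1, 0, -45, 14, -5]
    - [1, 0, -80, 25, -9]
    - [1, 0, -115, 37, -13]
    - [1, 0, -150, 48, -17]
    - [1, 0, -185, 59, -21]
    - [1, 0, -220, 70, -25]
    - [1, 0, -255, 81, -29]

```text
time: 4.42
position: [0.557, -0.0958, 0.3339]
tool_rot: [-0.705, -0.01, 0.709, -0.008]
ft_force: [-0.4, -0.4, -0.9]
grip_width: 0.0332
```

```bash
python3 -c "
from h import *
plan([.5994,.1257,.338],-66)"
```

```text
t 4.42 pos [ 0.557  -0.0958  0.3339] yaw -88.6 q [-0.37  0.36  1.47  0.    1.32  1.18] axis x [-0.005  0.003 -1.   ]
shift [  -3.8 -220.5  -47.8] turn -22.6 | 5.4 rows
```

>>> move_arm:
  commands:
    - [1, 0, -35, -8, -4]
    - [1, 0, -70, -15, -8]
    - [1, 0, -105, -23, -12]
    - [1, 0, -140, -30, -16]
    - [1, 0, -170, -36, -20]
    - [1, 0, -195, -42, -22]
    - [1, 0, -210, -46, -22]
    - [1, 0, -216, -47, -22]

```text
time: 5.08
position: [0.5997, 0.1214, 0.3337]
tool_rot: [-0.691, -0.144, 0.694, -0.142]
ft_force: [0.2, -0.3, -0.6]
grip_width: 0.0332
```

>>> move_arm:
  commands:
    - [1, 0, 0, 0, 0]
    - [1, 0, 0, 0, 0]
    - [1, 0, 0, 0, 0]

```text
time: 5.33
position: [0.6006, 0.1168, 0.3357]
tool_rot: [-0.692, -0.141, 0.694, -0.141]
ft_force: [-0.0, -0.0, -1.4]
grip_width: 0.033
```

Run:
```python
from h import *
plan([.5994,.1257,.30],-66)
w=robot.camera('wrist'); save(w,'w4');p=robot.camera('scene')
im=cv2.cvtColor(p['image'],cv2.COLOR_RGB2BGR)
a=cv2.resize(im[60:260,230:430],None,fx=3,fy=3);cv2.imwrite('pics/s4.png',a)
p=robot.camera('top');save(p,'t4')
```

```text
t 5.33 pos [0.6006 0.1168 0.3357] yaw -66.9 q [ 0.01  0.43  1.36 -0.    1.36  1.18] axis x [-0.002 -0.001 -1.   ]
shift [35.7 -8.6 -2.4] turn -0.9 | 0.9 rows
```

View pics/w4.png

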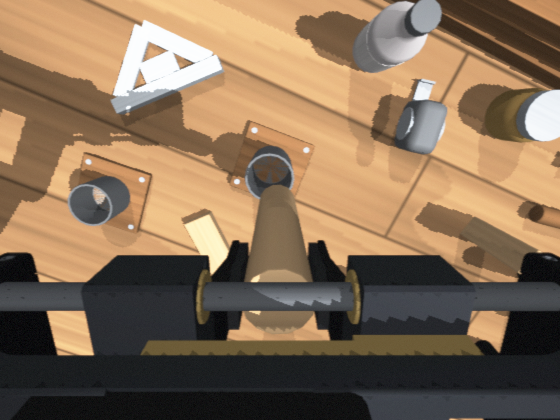

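View pics/s4.png

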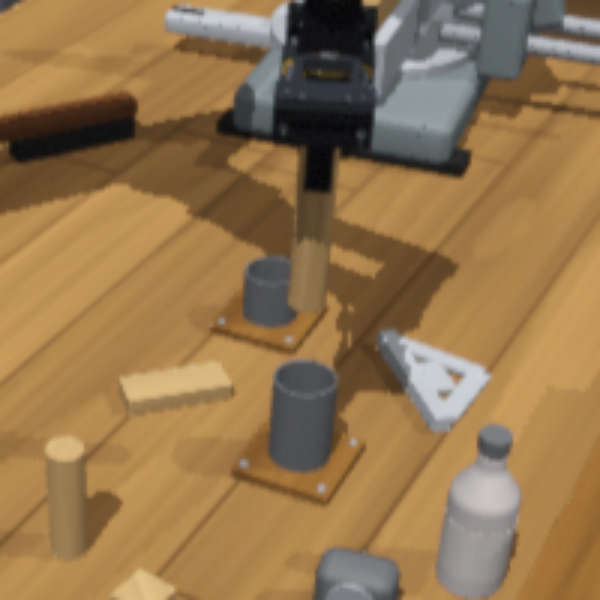

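```bash
cat >> h.py <<'E'
def wpose(w,o):
    M=np.eye(4);M[:3,:3]=R.from_quat(o['tool_rot']).as_matrix();M[:3,3]=o['position'];C=M@w['tool_from_camera']
    w['xyz']=C[:3,3];w['rotation']=R.from_matrix(C[:3,:3]).as_quat(); return w
E
python3 - <<'E'
from h import *
o=robot.get_obs();w=wpose(robot.camera('wrist'),o);s=robot.camera('scene')
print('mouth by wrist',ray(w,270,171,.102)); b=o['position']-[0,0,.147]
print('bottom centre proj wrist',proj(w,b),'front edge top-of-img',[proj(w,b+.017*np.array([np.cos(a),np.sin(a),0])) for a in np.radians([23,-66])],'scene',proj(s,b))
plan([.5994,.1257,.30],-66)
for d in robot.regions_of(w,'pipe_tall_mouth')[:2]: print(d['p'],d['bbox'])
E
```

```text
mouth by wrist [0.6079 0.1294 0.102 ]
bottom centre proj wrist (np.float64(277.56109844809106), np.float64(199.43940089601077)) front edge top-of-img [(np.float64(277.56325143905775), np.float64(181.77750227030208)), (np.float64(295.5799487431436), np.float64(199.14325784912572))] scene (np.float64(332.35317467665254), np.float64(160.59848805742683))
t 5.58 pos [0.6012 0.1168 0.3367] yaw -67.0 q [ 0.01  0.43  1.35 -0.    1.36  1.18] axis x [ 0. -0. -1.]
shift [36.7 -8.9 -1.8] turn -1.0 | 0.9 rows
0.75 [227.1, 121.1, 311.5, 199.9]
```

>>> move_arm:
  commands:
    - [1, 15, -5, -1, 0]
    - [1, 35, -10, -1, 0]
    - [1, 55, -10, -1, 0]
    - [1, 65, -10, -1, 0]
    - [1, 68, -10, -1, 0]
    - [1, 68, -10, -1, 0]
    - [1, 68, -10, -1, 0]

```text
time: 6.22
position: [0.599, 0.1272, 0.2694]
tool_rot: [0.693, 0.141, -0.692, 0.142]
ft_force: [-0.4, -0.1, -2.1]
grip_width: 0.0334
```

Run:
```python
from h import *
o=robot.get_obs();w=wpose(robot.camera('wrist'),o);s=robot.camera('scene');t=robot.camera('top')
plan([.602,.127,.165],-66)
b=o['position']-[0,0,.147]
print('bottom',proj(w,b),proj(s,b),proj(t,b))
f=lambda q,a,b,c,d,k:cv2.resize(cv2.cvtColor(q['image'],cv2.COLOR_RGB2BGR)[a:b,c:d],None,fx=k,fy=k,interpolation=cv2.INTER_CUBIC)
cv2.imwrite('pics/z5.png',np.hstack([f(w,100,300,200,360,2.5),f(s,120,240,280,376,500/120)[:,:380]]))
```

```text
t 6.37 pos [0.5991 0.1273 0.2699] yaw -66.9 q [0.03 0.49 1.44 0.   1.21 1.19] axis x [ 0.003  0.    -1.   ]
shift [104.9   1.3  -2.3] turn -0.9 | 2.5 rows
bottom (np.float64(277.4735828556323), np.float64(199.7412595568592)) (np.float64(331.64734689485647), np.float64(179.32249165037837)) (np.float64(197.50012181756784), np.float64(183.0613749824438))
```

View pics/z5.png

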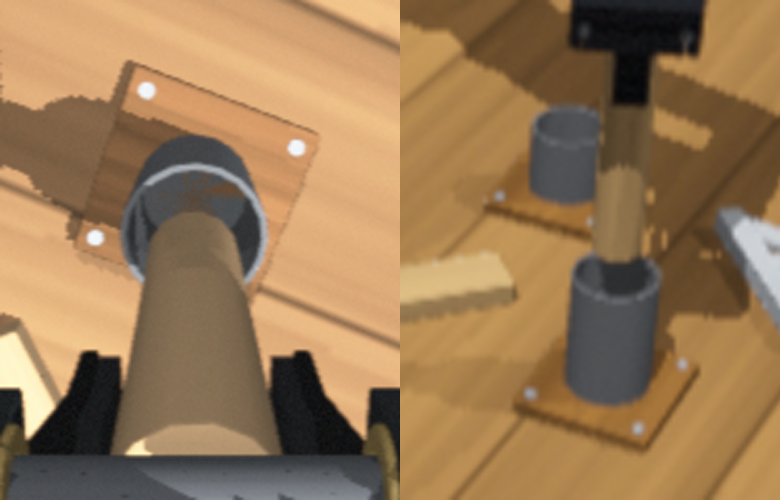

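Run:
```python
from h import *
o=robot.get_obs();w=wpose(robot.camera('wrist'),o)
print(ray(w,277.6,193,.102),ray(w,277.6,191,.102),proj(w,[.5994,.1257,.102]),proj(w,o['position']-[0,0,.147]+.017*np.array([np.cos(.4),np.sin(.4),0])))
plan([.602,.126,.165],-66)
```

```text
[0.6005 0.1277 0.102 ] [0.6024 0.1285 0.102 ] (np.float64(279.04198321504106), np.float64(194.69817940380165)) (np.float64(277.4756129259424), np.float64(182.2132044672539))
t 6.42 pos [0.5989 0.1274 0.2698] yaw -66.9 q [0.03 0.49 1.44 0.   1.21 1.19] axis x [ 0.002  0.    -1.   ]
shift [104.8   2.4  -2.1] turn -0.9 | 2.5 rows
```

>>> move_arm:
  commands:
    - [1, 10, 0, -2, 0]
    - [1, 30, 0, -2, 0]
    - [1, 55, 0, -2, 0]
    - [1, 80, 0, -2, 0]
    - [1, 97, 0, -2, 0]
    - [1, 104, 0, -2, 0]
    - [1, 107, 0, -2, 0]
    - [1, 107, 0, -2, 0]

```text
time: 7.08
position: [0.6002, 0.1282, 0.1611]
tool_rot: [-0.693, -0.142, 0.693, -0.142]
ft_force: [-0.5, 0.1, -1.2]
grip_width: 0.0332
```

>>> move_arm:
  commands:
    - [1, 0, 0, 0, 0]
    - [1, 0, 0, 0, 0]

```text
time: 7.25
position: [0.6011, 0.1283, 0.1629]
tool_rot: [0.694, 0.141, -0.692, 0.142]
ft_force: [-0.4, -0.4, 0.1]
grip_width: 0.0332
```

>>> move_arm:
  commands:
    - [1, 2, 0, 0, 0]
    - [1, 3, 0, 0, 0]
    - [1, 3, 0, 0, 0]
    - [1, 3, 0, 0, 0]

```text
time: 7.58
position: [0.6006, 0.1283, 0.1594]
tool_rot: [0.693, 0.142, -0.692, 0.142]
ft_force: [0.3, -0.1, 2.7]
grip_width: 0.0334
```

>>> move_arm:
  commands:
    - [-0.5, 0, 0, 0, 0]
    - [-0.5, 0, 0, 0, 0]
    - [-0.5, 0, 0, 0, 0]
    - [-0.5, 0, 0, 0, 0]
    - [-0.5, 0, 0, 0, 0]

```text
time: 8.0
position: [0.5999, 0.1281, 0.1584]
tool_rot: [-0.693, -0.142, 0.693, -0.142]
ft_force: [0.4, -0.1, -0.7]
grip_width: 0.0588
```

Run:
```python
from h import *
o=robot.get_obs();w=wpose(robot.camera('wrist'),o);s=robot.camera('scene')
plan([.602,.127,.28],-66)
f=lambda q,a,b,c,d,k:cv2.resize(cv2.cvtColor(q['image'],cv2.COLOR_RGB2BGR)[a:b,c:d],None,fx=k,fy=k,interpolation=cv2.INTER_CUBIC)
cv2.imwrite('pics/z6.png',np.hstack([f(w,100,300,200,360,2.5),f(s,120,240,280,376,500/120)[:,:380]]))
```

```text
t 8.1 pos [0.6    0.1282 0.1584] yaw -66.9 q [ 0.03  0.62  1.54 -0.    0.98  1.2 ] axis x [-0. -0. -1.]
shift [-121.6    1.8   -1.4] turn -0.9 | 2.9 rows
```

View pics/z6.png

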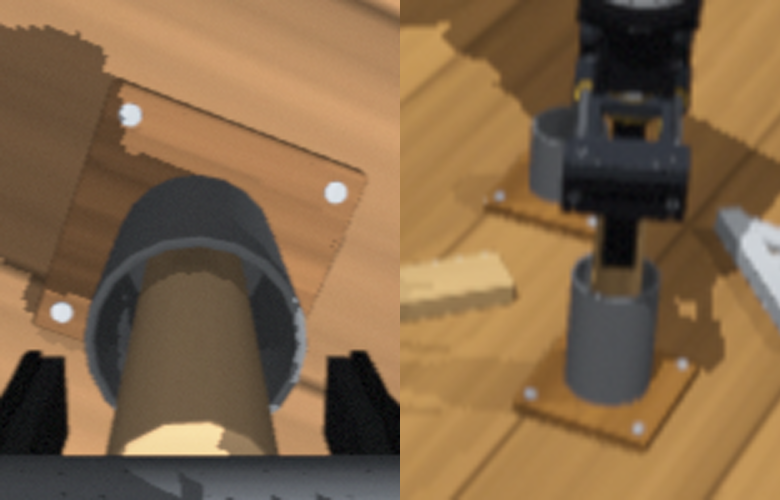

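The pictures show the long dowel standing inside the tall pipe with the fingers clear on both sides. I retract straight up.

>>> move_arm:
  commands:
    - [-0.5, -5, 0, 0, 0]
    - [-0.5, -20, 0, 0, 0]
    - [-0.5, -50, 0, 0, 0]
    - [-0.5, -85, 0, 0, 0]
    - [-0.5, -110, 0, 0, 0]
    - [-0.5, -115, 0, 0, 0]

```text
time: 8.6
position: [0.6029, 0.1284, 0.2795]
tool_rot: [0.697, 0.141, -0.689, 0.142]
ft_force: [0.5, -0.1, 1.2]
grip_width: 0.0649
```

Run:
```python
from h import *
plan([.4768,-.0887,.22],-66)
t=robot.camera('top'); f=lambda q,a,b,c,d,k:cv2.resize(cv2.cvtColor(q['image'],cv2.COLOR_RGB2BGR)[a:b,c:d],None,fx=k,fy=k,interpolation=cv2.INTER_CUBIC)
cv2.imwrite('pics/t7.png',f(t,100,400,80,480,2))
```

```text
t 8.6 pos [0.6029 0.1284 0.2795] yaw -66.9 q [0.03 0.48 1.43 0.   1.23 1.2 ] axis x [ 0.011  0.    -1.   ]
shift [ 58.  149.9 201.8] turn -0.9 | 6.2 rows
```

View pics/t7.png

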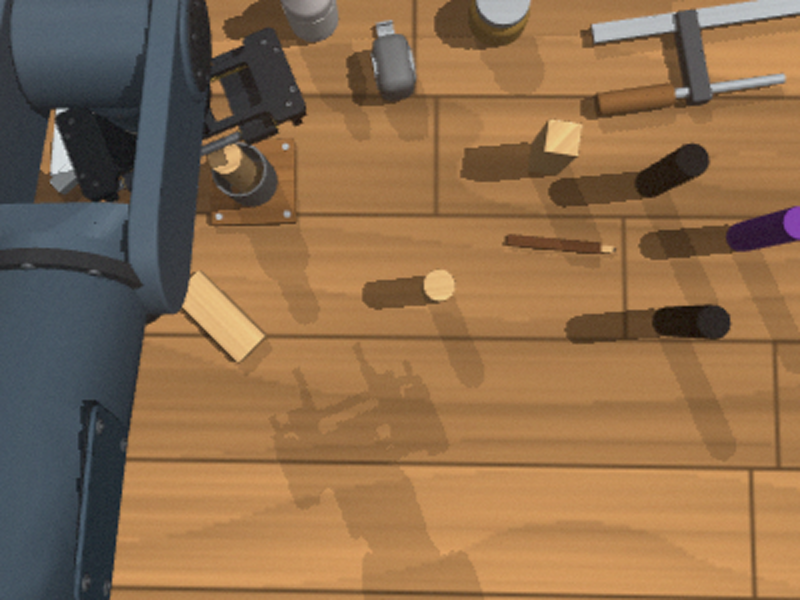

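>>> move_arm:
  commands:
    - [-0.5, 0, 20, 27, 0]
    - [-0.5, 5, 45, 61, 0]
    - [-0.5, 15, 70, 94, 0]
    - [-0.5, 25, 95, 128, 0]
    - [-0.5, 38, 120, 162, 0]
    - [-0.5, 48, 140, 188, 0]
    - [-0.5, 56, 150, 202, 0]
    - [-0.5, 56, 150, 202, 0]

```text
time: 9.32
position: [0.4693, -0.0909, 0.215]
tool_rot: [-0.691, -0.141, 0.695, -0.139]
ft_force: [0.1, 0.6, -0.5]
grip_width: 0.0655
```

>>> move_arm:
  commands:
    - [-0.5, 0, 0, 0, 0]
    - [-0.5, 0, 0, 0, 0]

```text
time: 9.48
position: [0.4735, -0.0885, 0.2173]
tool_rot: [0.693, 0.142, -0.693, 0.141]
ft_force: [-0.1, 0.9, -0.7]
grip_width: 0.0652
```

Run:
```python
from h import *
o=robot.get_obs();w=wpose(robot.camera('wrist'),o);save(w,'w8')
plan([.4768,-.0887,.10],-66)
print(proj(w,[.4768,-.0887,.115]))
```

```text
t 9.53 pos [ 0.4738 -0.0883  0.2176] yaw -66.8 q [-0.42  0.38  1.82  0.    0.94  0.75] axis x [ 0.001  0.    -1.   ]
shift [117.6   1.5  -2.5] turn -0.8 | 2.8 rows
(np.float64(279.3946332912681), np.float64(210.74391001363776))
```

View pics/w8.png

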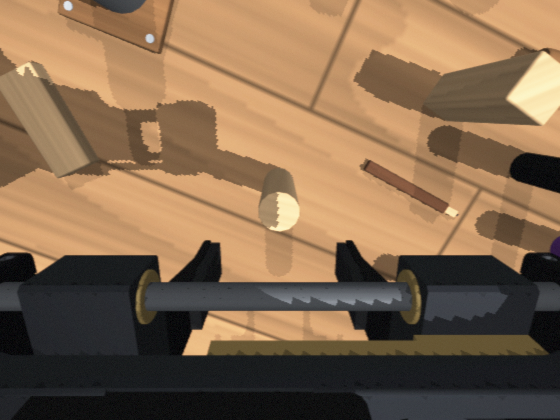

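>>> move_arm:
  commands:
    - [-0.5, 15, 1, -2, 0]
    - [-0.5, 45, 1, -2, 0]
    - [-0.5, 80, 1, -2, 0]
    - [-0.5, 105, 1, -2, 0]
    - [-0.5, 116, 1, -2, 0]
    - [-0.5, 116, 1, -2, 0]
    - [-0.5, 116, 1, -2, 0]
    - [1, 116, 1, -2, 0]

```text
time: 10.2
position: [0.4766, -0.0888, 0.1024]
tool_rot: [0.693, 0.142, -0.692, 0.143]
ft_force: [0.4, -0.3, 0.6]
grip_width: 0.0632
```

>>> move_arm:
  commands:
    - [1, 0, 0, 0, 0]
    - [1, 0, 0, 0, 0]
    - [1, 0, 0, 0, 0]
    - [1, 0, 0, 0, 0]
    - [1, 0, 0, 0, 0]
    - [1, 0, 0, 0, 0]
    - [1, 0, 0, 0, 0]

```text
time: 10.78
position: [0.4756, -0.0894, 0.102]
tool_rot: [0.693, 0.141, -0.693, 0.142]
ft_force: [0.5, 0.9, 3.7]
grip_width: 0.0333
```

>>> move_arm:
  commands:
    - [1, -20, 0, 0, 0]
    - [1, -50, 0, 0, 0]
    - [1, -85, 0, 0, 0]
    - [1, -120, 0, 0, 0]
    - [1, -150, 0, 0, 0]
    - [1, -165, 0, 0, 0]
    - [1, -170, 0, 0, 0]

```text
time: 11.37
position: [0.4767, -0.0898, 0.2745]
tool_rot: [0.695, 0.14, -0.691, 0.143]
ft_force: [0.4, 0.5, -1.4]
grip_width: 0.0334
```

Run:
```python
from h import *
plan([.463,.332,.27],-66)
w=robot.camera('wrist');save(w,'w9')
```

```text
t 11.37 pos [ 0.4767 -0.0898  0.2745] yaw -66.9 q [-0.42  0.3   1.75  0.    1.09  0.75] axis x [ 0.006 -0.003 -1.   ]
shift [   3.3 -393.3 -152.9] turn -0.9 | 10.1 rows
```

View pics/w9.png

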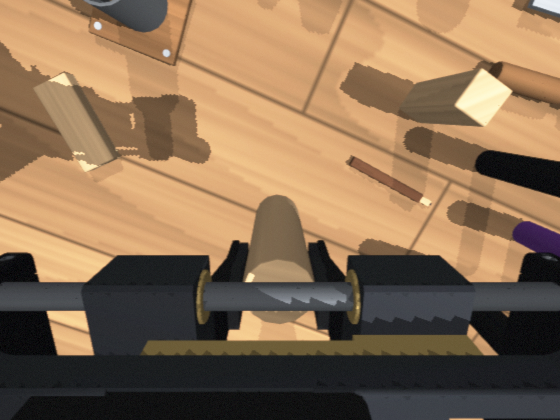

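>>> move_arm:
  commands:
    - [1, 0, -14, -5, 0]
    - [1, 0, -40, -16, 0]
    - [1, 0, -72, -28, 0]
    - [1, 0, -104, -40, 0]
    - [1, 0, -136, -53, 0]
    - [1, 0, -168, -65, 0]
    - [1, 0, -200, -78, 0]
    - [1, 0, -232, -90, 0]

```text
time: 12.08
position: [0.4657, 0.161, 0.2695]
tool_rot: [-0.691, -0.142, 0.694, -0.141]
ft_force: [1.1, -0.1, -0.3]
grip_width: 0.0334
```

```bash
python3 -c "
from h import *
plan([.463,.332,.27],-66)"
```

```text
t 12.08 pos [0.4657 0.161  0.2695] yaw -66.9 q [ 0.11  0.32  1.73 -0.    1.1   1.27] axis x [-0.004 -0.    -1.   ]
shift [  -0.6 -158.4  -64.6] turn -0.9 | 4.1 rows
```

>>> move_arm:
  commands:
    - [1, 0, -32, -13, 0]
    - [1, 0, -64, -26, 0]
    - [1, 0, -96, -40, 0]
    - [1, 0, -124, -51, 0]
    - [1, 0, -142, -58, 0]
    - [1, 0, -150, -62, 0]
    - [1, 0, -150, -62, 0]
    - [1, 0, -150, -62, 0]

```text
time: 12.75
position: [0.4646, 0.321, 0.2701]
tool_rot: [-0.692, -0.141, 0.694, -0.142]
ft_force: [0.7, -0.8, -0.7]
grip_width: 0.0333
```

Run:
```python
from h import *
o=robot.get_obs();w=wpose(robot.camera('wrist'),o);s=robot.camera('scene')
plan([.463,.332,.19],-66)
f=lambda q,a,b,c,d,k:cv2.resize(cv2.cvtColor(q['image'],cv2.COLOR_RGB2BGR)[a:b,c:d],None,fx=k,fy=k,interpolation=cv2.INTER_CUBIC)
cv2.imwrite('pics/z10.png',np.hstack([f(w,100,300,200,360,2.5),f(s,70,190,280,376,500/120)[:,:380]]))
print(proj(w,[.462,.333,.067]))
```

```text
t 12.85 pos [0.465  0.3203 0.2708] yaw -67.0 q [ 0.41  0.42  1.56 -0.    1.17  1.57] axis x [-0.002 -0.001 -1.   ]
shift [ 80.8 -11.6  -2.9] turn -1.0 | 2.0 rows
(np.float64(266.65251107750146), np.float64(183.45812423395074))
```

View pics/z10.png

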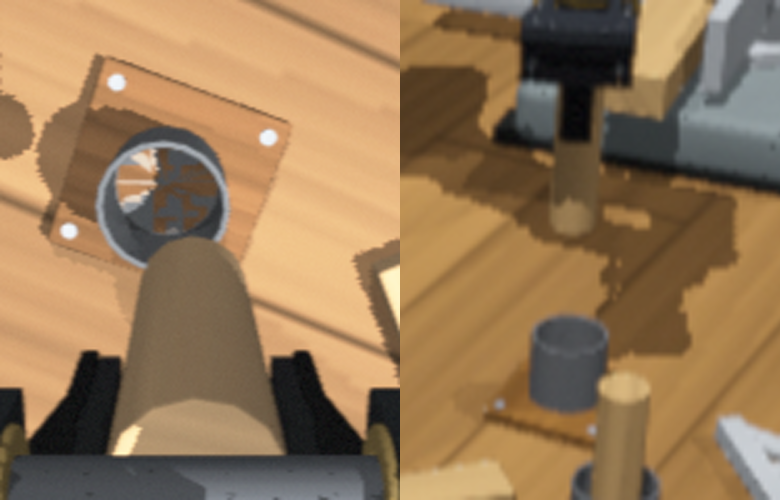

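>>> move_arm:
  commands:
    - [1, 15, -6, -1, 0]
    - [1, 40, -12, -2, 0]
    - [1, 62, -12, -2, 0]
    - [1, 76, -12, -2, 0]
    - [1, 80, -12, -2, 0]
    - [1, 80, -12, -2, 0]
    - [1, 80, -12, -2, 0]

```text
time: 13.43
position: [0.4631, 0.333, 0.1921]
tool_rot: [0.693, 0.141, -0.693, 0.141]
ft_force: [0.3, -0.4, -0.8]
grip_width: 0.033
```

Run:
```python
from h import *
o=robot.get_obs();w=wpose(robot.camera('wrist'),o);s=robot.camera('scene')
plan([.463,.333,.115],-66)
f=lambda q,a,b,c,d,k:cv2.resize(cv2.cvtColor(q['image'],cv2.COLOR_RGB2BGR)[a:b,c:d],None,fx=k,fy=k,interpolation=cv2.INTER_CUBIC)
cv2.imwrite('pics/z11.png',np.hstack([f(w,100,300,200,360,2.5),f(s,70,190,280,376,500/120)[:,:380]]))
print(proj(w,[.462,.333,.067]))
```

```text
t 13.53 pos [0.4634 0.3336 0.1929] yaw -66.9 q [ 0.43  0.52  1.63 -0.    0.99  1.6 ] axis x [ 0.002  0.001 -1.   ]
shift [77.9  0.3  0.8] turn -0.9 | 1.9 rows
(np.float64(277.0189835090828), np.float64(207.36989144842687))
```

View pics/z11.png

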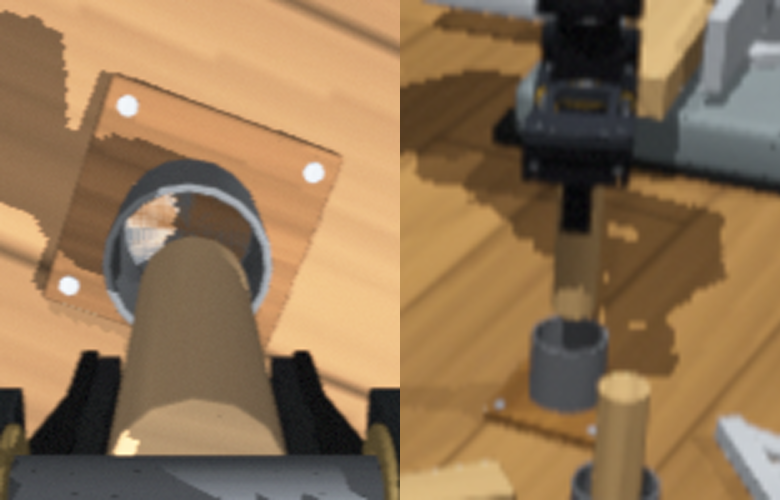

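>>> move_arm:
  commands:
    - [1, 5, -1, 1, 0]
    - [1, 20, -1, 1, 0]
    - [1, 40, -1, 1, 0]
    - [1, 60, -1, 1, 0]
    - [1, 72, -1, 1, 0]
    - [1, 76, -1, 1, 0]
    - [1, 76, -1, 1, 0]
    - [1, 76, -1, 1, 0]

```text
time: 14.2
position: [0.4616, 0.3345, 0.1162]
tool_rot: [0.693, 0.142, -0.692, 0.142]
ft_force: [0.2, 0.7, 0.5]
grip_width: 0.0336
```

>>> move_arm:
  commands:
    - [1, 1, 0, 0, 0]
    - [1, 2, 0, 0, 0]
    - [1, 2, 0, 0, 0]

```text
time: 14.45
position: [0.4614, 0.3343, 0.1141]
tool_rot: [0.693, 0.142, -0.692, 0.142]
ft_force: [-0.7, -0.7, -0.7]
grip_width: 0.0331
```

>>> move_arm:
  commands:
    - [-0.5, 0, 0, 0, 0]
    - [-0.5, 0, 0, 0, 0]
    - [-0.5, 0, 0, 0, 0]
    - [-0.5, 0, 0, 0, 0]
    - [-0.5, 0, 0, 0, 0]

```text
time: 14.87
position: [0.4611, 0.3342, 0.1137]
tool_rot: [0.693, 0.142, -0.693, 0.142]
ft_force: [0.4, -0.0, 0.7]
grip_width: 0.0586
```

Run:
```python
from h import *
o=robot.get_obs();w=wpose(robot.camera('wrist'),o);s=robot.camera('scene')
f=lambda q,a,b,c,d,k:cv2.resize(cv2.cvtColor(q['image'],cv2.COLOR_RGB2BGR)[a:b,c:d],None,fx=k,fy=k,interpolation=cv2.INTER_CUBIC)
cv2.imwrite('pics/z12.png',np.hstack([f(w,100,300,200,360,2.5),f(s,70,190,280,376,500/120)[:,:380]]))
```

```text
(no output)
```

View pics/z12.png

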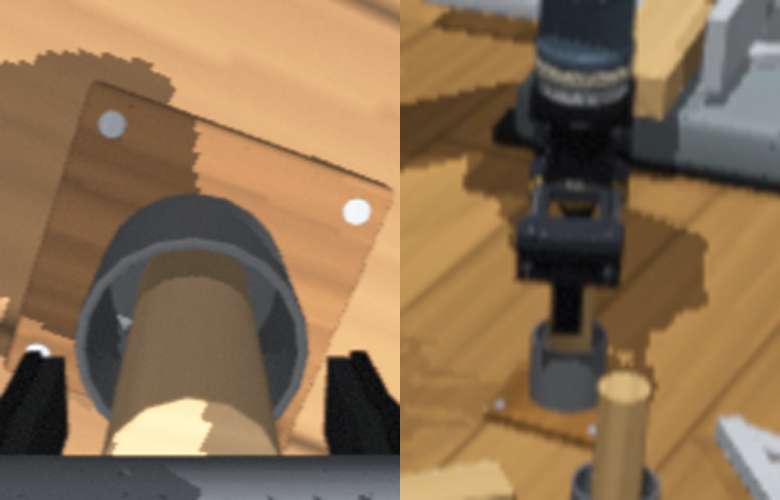

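The short dowel is in the low pipe and the fingers are clear. I retract straight up.

>>> move_arm:
  commands:
    - [-0.5, -5, 0, 0, 0]
    - [-0.5, -20, 0, 0, 0]
    - [-0.5, -50, 0, 0, 0]
    - [-0.5, -85, 0, 0, 0]
    - [-0.5, -120, 0, 0, 0]
    - [-0.5, -140, 0, 0, 0]
    - [-0.5, -150, 0, 0, 0]
    - [-0.5, -150, 0, 0, 0]

```text
time: 15.63
position: [0.4623, 0.3348, 0.2664]
tool_rot: [0.695, 0.142, -0.691, 0.141]
ft_force: [0.8, 0.7, 0.1]
grip_width: 0.0653
```

Run:
```python
from h import *
o=robot.get_obs();print(o['time'],o['ft_force'],o['grip_width'])
w=wpose(robot.camera('wrist'),o);s=robot.camera('scene')
f=lambda q,a,b,c,d,k:cv2.resize(cv2.cvtColor(q['image'],cv2.COLOR_RGB2BGR)[a:b,c:d],None,fx=k,fy=k,interpolation=cv2.INTER_CUBIC)
cv2.imwrite('pics/z13.png',np.hstack([f(w,60,300,160,352,500/240),f(s,110,230,280,376,500/120)[:,:400]]))
for X in ([.600,.127,.177],[.4615,.334,.127]): print(np.round(proj(s,X),1),np.round(proj(w,X),1))
```

```text
15.6333 [0.79328107 0.70214267 0.10223581] 0.0653024166981239
[333.3 162.6] [614.9 161.5]
[320.9 133.3] [278.  203.6]
```

View pics/z13.png

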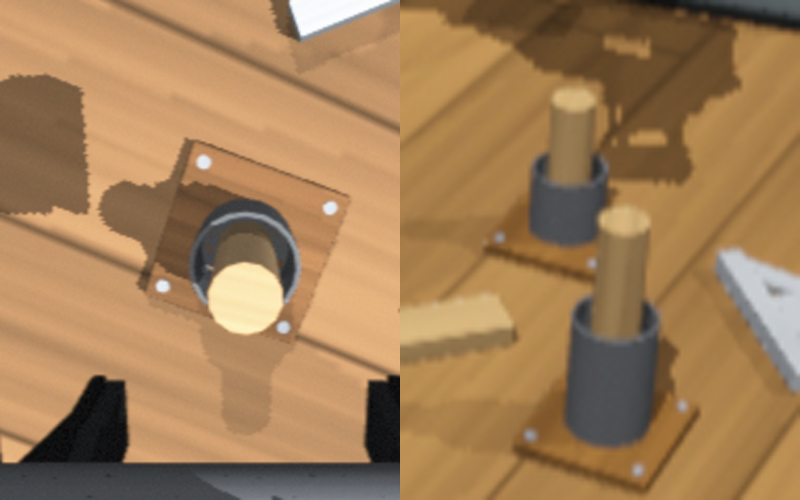

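Both dowels stand upright in their pipes. In the scene picture their tops are at (334,163) and (322,133.5). The predicted pixels for dowels resting on the pipe floors were (333,163) and (321,133).

```bash
python3 -c "
from h import *
print(robot.hand_in())"
```

```text
the job is handed in; nothing more can be done
None
```

Both dowels are in their holders: the long one went into the tall pipe first, then the short one into the low pipe. I handed the job in at about 15.7 s of the 69 s allowed; no verdict is reported.

- **Seating:** In the last scene picture, both dowels stand upright. Their tops are within about 1 px of where they should be if the dowels rest on the pipe floors.
- **Clearance:** The gripper is open, about 14 cm above the short dowel, and touching nothing.
- **Other objects:** I never gripped the square stick or the black and purple look-alikes. The last picture that covered them (8.6 s) showed them standing, and I took no wide view after that.
- **Forces:** Every wrist force reading after a move was 5 N or less.
- **Disagreements:** One early wrist-camera estimate put the tall pipe's mouth about 8 mm from where the other two cameras had it, because the held dowel hid part of the rim. A closer look agreed with the other two to about 2 mm before I lowered the dowel. The low pipe's mouth also differed by up to about 1 cm between the top and scene cameras. The wrist camera confirmed the top camera's position to about 2 mm before I lowered the short dowel.

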